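# Fetch the colour probe from its dark box and stand it on the screen

### The arm

A 7-joint arm with a two-finger parallel gripper is mounted at the origin on the work surface. World frame = base frame: x ahead of the robot, y to its left, z up, the work surface at z = 0. Lengths are in m, angles in rad, forces in N, time in s.
With the tool pointing down it reaches from about 0.425 to 0.925 m from the base axis. Payload 6.8 kg.
Tool frame: the origin (TCP) lies at the very end of the fingers, on their centre line; the grasp point (between the pads) lies 19 mm behind it; z points along the fingers, y is the line along which they close (so a half turn about z gives the same grasp; the last joint's range is limited). The gripper opens to 85 mm and grips with 20 to 120 N. Pads are 22 mm wide; open, the fingers measure 114 mm over their backs; the gripper's body (76 mm by 85 mm) begins 54 mm behind the grasp point. The pads swing forward as they close: fully open they stand 13 mm farther back than shut.
Start: joints at [1.1, 0.477, 0.022, 1.555, -0.011, 1.109, -0.083], TCP at [0.24, -0.631, 0.231] pointing down, gripper open.
Joint ranges: [-2.96, 2.96], [-0.34, 2.1], [-1.41, 1.46], [0.24, 2.44], [-1.37, 4.51], [0.17, 1.92], [-2.96, 2.96]. Speed limits (rad/s): [2.39, 2.39, 3.14, 3.14, 3.14, 3.14, 3.14].

### API

Orientations are given as a rotation vector (axis times angle).
In Python, from bench import monitor, optics, r gives the robot as it stands.
- The arm moves only by the shell command python3 -m crank 'ROWS' [OPENING] [FORCE]. ROWS is JSON, a list of rows, each a list of 2 entries, a list of its own where there are three numbers: the shift along the tool's x, y, z in cm, then the turn, a rotation vector about the tool's x, y, z in rad. A call has 1 to 5 rows; each row shifts and turns the commanded pose from where the row before left it, along the tool's axes as they then stand; what a row does not reach is not made up. A row lasts 1/10 s, in which the tool goes at most 50 mm and 8.59 degrees, less where a joint would pass 70% of its speed; a pose out of reach is approached as far as the arm can. A call is refused whole if a number of a shift passes 5 or a number of a turn 0.15, either way. A call with a gripper value outside its range is refused whole. OPENING is the finger opening in cm, from 0 to 8.54, set as the call begins (- or left out, the last holds). The fingers move at their own pace and stop on an object; FORCE is the grip in N (left out, the last holds). Time passes only in rows, so rows that do not move let the fingers close. It gives the time, the measured TCP pose, the force, the opening and the grip force at its end, in the units of the state.
- monitor.get_obs(): the state, without advancing time (a new reading comes with each control period).
- optics.grab_frame(name): name is "scene" or "top" or "wrist"; returns (picture, depth): 384x512x3 uint8, red, green, blue; 384x512 float32, m along the optical axis (not along the pixel's ray), 0 where there is no reading.
- optics.camera_model(name): a dict with "vertical_fov" (degrees; the focal length in pixels is half the picture's height over the tangent of half this angle, whatever the lens; pixels are square), "cx", "cy" (the principal point, pixels), "D" ([k1, k2, p1, p2, k3] as OpenCV has them; the pictures are not rectified), "R" (3x3) and "t" (3): a world point X has camera coordinates R X + t; the wrist camera has in their place "hand_eye" (4x4, takes a point from camera to tool coordinates, whose origin is the TCP and whose axes are the flange's). Camera axes: x right, y down, z forward; pixel columns grow to the right and rows downward; lengths in m; the calibration is good to about 2 mm. A picture is of the moment at which its call begins: read the wrist's pose just before it. camera_model takes no time and is no camera call.
- r.hand_in(): hands the job in; it is judged then, once.
The state is a dict: "clock": time; "joints": joint angles; "qvel": joint speeds; "tau": joint torques, N m; "tcp_pos": TCP position; "orientation": TCP orientation; "contact_force": force on the tool from outside, world axes, zero at the start; "moment": the same for the moment, N m; "grip_width": finger opening in m; "gripper_force": force on a finger pad.
Only numpy, scipy, OpenCV 4.12 (cv2) and the standard library are available. Lean on these libraries where they do the work, as an engineer would, in place of code of your own. Each camera call takes 0.05 s, during which the arm holds its last target. There are 200 camera calls.

### The job

Take the yellow lid off its box and lay it flat, right way up, in the middle of the grey pad. Then lift the white colour probe out of that box and stand it upright in the middle of the small screen, inside the printed ring; set it down on the glass, do not drop it.

Things in the scene. Friction and masses are not known exactly. Their poses are not given: they have to be found in the camera images.
- lid_knob (a point): Grip point of the loose yellow box lid (170 x 170 x 6 mm, 0.16 kg): on the axis of its central upright black round knob (26 mm diameter, 40 mm tall), 24 mm above the plate. A 150 mm square step, 4 mm deep, under the plate sits in the box with 5 mm play. Laid down, the lid rests on the step, this point 34 mm above the surface. z: lid normal, up; x, y along its sides. A like box has a red lid.
- probe_center (a point): Centre of the colour probe: loose upright white cylinder, orange band, 40 mm diameter, 48 mm tall, 0.12 kg; z up its axis. Starts alone on the floor of the box under the yellow lid, within 15 mm of the middle along each side, hidden till the lid is off. Box: fixed, grey, 170 x 170 mm outside, 60 mm tall, walls and floor 5 mm; lid squarely on it, knob point 90 mm above the bench.
- screen_center (a point): Middle of the glass of a small flat display lying face up, fixed: white frame 120 (x) x 170 (y) x 12 mm thick, black glass, a thin white ring of 78 mm diameter printed round this point. The point is on the upper face, 12 mm above the bench; z up.
- pad_center (a point): Middle of the upper face of a fixed square grey pad, 200 x 200 x 2 mm, on the blue bench mat; x and y along its sides, z up.
There are look-alikes about, which are no part of the job. There is more than one size of the part that bears lid_knob; the job needs the largest.

How it is judged:
On the way, in this order (a step that is already met when the one before it is completed fails the run):
1. the yellow lid lies flat on the grey pad, let go (horizontal distance between lid_knob and pad_center below 0.03 m and height (world z) of lid_knob below 0.045 m and angle between lid_knob's own z axis and vertical below 0.17 rad and contact force between the fingers and lid below 0.05 N), for 0.2 s.
2. the probe stands on the screen (horizontal distance between probe_center and screen_center below 0.02 m and angle between probe_center's own z axis and vertical below 0.17 rad and z of probe_center in the frame of screen_center between 0.019 and 0.029 m), for 0.2 s.
At the end, for the whole second after the job is handed in: The probe stands upright (within 10 degrees) on the glass, its axis within 20 mm of the screen's middle; the yellow lid lies flat, right way up (within 10 degrees), on the grey pad, its middle within 30 mm of the pad's middle; both are at rest (all of step 2 and horizontal distance between lid_knob and pad_center below 0.03 m and height (world z) of lid_knob below 0.045 m and angle between lid_knob's own z axis and vertical below 0.17 rad and linear speed of each of probe, lid below 0.02 m/s); the robot touches nothing.
It fails at once if the probe is dropped onto the screen from more than about 25 mm (horizontal distance between probe_center and screen_center below 0.1 m and z of probe_center in the frame of screen_center above 0.049 m and contact force between the fingers and probe below 0.02 N).
It also fails if it takes over 69 s, if anything falls off the work surface, if the arm or the gripper's body presses on something with over 40 N, if the wrist force passes 120 N, or if a joint passes its speed limit or range.

## Working session

There is one attempt and no reset: what is moved stays moved. The work goes in short steps, Python scripts to look and compute and a shell command to move; the robot and the scene stay as the last step left them, time stands still between calls to the robot, and variables do not carry over. Pictures are saved under pics/ and viewed, at most 10 in all, crops included, and the job is handed in when it is done.

```bash
mkdir -p pics; ls
cat > h.py <<'E'
import numpy as np, cv2, json
from scipy.spatial.transform import Rotation as Ro
from bench import monitor, optics, r
def K(m,h=384):
    f=h/2/np.tan(np.radians(m["vertical_fov"])/2)
    return np.array([[f,0,m["cx"]],[0,f,m["cy"]],[0,0,1.]])
def snap(name,tag):
    o=monitor.get_obs(); p,d=optics.grab_frame(name)
    cv2.imwrite(f"pics/{tag}.png",p[:,:,::-1]); np.savez(f"{tag}.npz",p=p,d=d,name=name,tp=o["tcp_pos"],to=o["orientation"]); return p,d
def ray(tag,uv):
    z=np.load(f"{tag}.npz"); name=str(z["name"]); m=optics.camera_model(name)
    n=cv2.undistortPoints(np.array(uv,float).reshape(-1,1,2),K(m),np.array(m["D"],float)).reshape(-1,2)
    n=np.c_[n,np.ones(len(n))]
    if name=="wrist":
        H=np.array(m["hand_eye"]); T=np.eye(4); T[:3,:3]=Ro.from_rotvec(z["to"]).as_matrix(); T[:3,3]=z["tp"]; T=T@H
        R,c=T[:3,:3],T[:3,3]
    else:
        R=np.array(m["R"]).T; c=-R@np.array(m["t"])
    return c,n@R.T,z["d"]
def atz(tag,uv,h):
    c,v,_=ray(tag,uv); s=(np.broadcast_to(h,len(v))-c[2])/v[:,2]; return c+v*s[:,None]
def bydepth(tag,uv):
    c,v,d=ray(tag,uv); return np.array([c+v[i]*d[int(round(b)),int(round(a))] for i,(a,b) in enumerate(uv)])
def moves(xyz,yaw=None):
    "shift in tool axes, cm, to bring TCP to xyz"
    o=monitor.get_obs(); R=Ro.from_rotvec(o["orientation"])
    print("tool shift cm",np.round(R.inv().apply(np.array(xyz)-o["tcp_pos"])*100,2),"toolaxes\n",np.round(R.as_matrix(),3))
E
python3 - <<'E'
from h import *
for n in("scene","top","wrist"): snap(n,n+"0")
a=[cv2.imread(f"pics/{n}0.png") for n in("scene","top")]
o=monitor.get_obs(); print({k:np.round(v,3) for k,v in o.items()})
E
```

```text
pics
{'clock': np.float64(0.15), 'joints': array([ 1.1  ,  0.478,  0.022,  1.556, -0.011,  1.109, -0.083]), 'qvel': array([-0.001, -0.003,  0.001, -0.003, -0.001, -0.   , -0.001]), 'tau': array([ 3.0000e-03, -5.9693e+01,  1.6100e+00, -2.8149e+01,  1.3000e-02,
        7.0000e-03, -0.0000e+00]), 'tcp_pos': array([ 0.239, -0.631,  0.231]), 'orientation': array([-3.089e+00, -5.670e-01,  1.000e-03]), 'contact_force': array([-0.364,  0.328,  0.086]), 'moment': array([-0.031,  0.016, -0.034]), 'gripper_force': np.float64(0.0), 'grip_width': np.float64(0.086)}
```

View pics/top0.png

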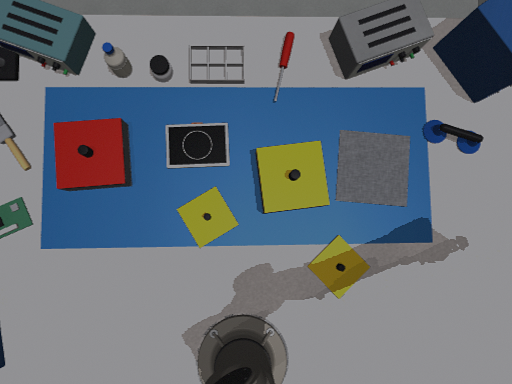

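View pics/scene0.png

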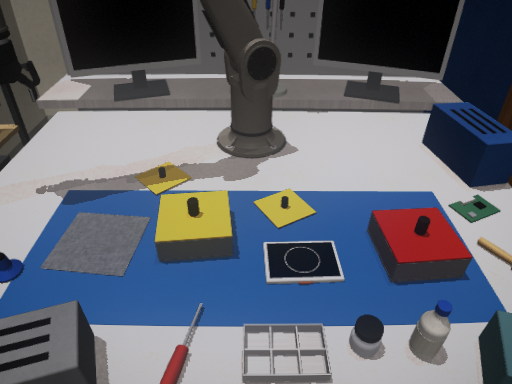

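The top view shows the candidates for the knob: a red-lidded box at (85,151), the large yellow lid on its box at (294,175), and small yellow lids lying loose at (207,216) and (340,267). I choose (294,175), since it is the largest and sits on a box. The screen ring is at (197,145) and the pad at about (373,169). Scene view shows the same set: yellow lid (194,207), pad (98,242), screen (302,260).

Run:
```python
from h import *
t="top0"
print("knobtop",atz(t,[(294,175)],.106).round(3))
print("lid corners z.066",atz(t,[(256,148),(320,141),(329,205),(265,212)],.066).round(3))
print("screen",atz(t,[(197,145)],.012).round(3), bydepth(t,[(197,145)]).round(3))
print("pad",atz(t,[(341,130),(411,136),(407,207),(336,201)],.002).round(4))
print("frame",atz(t,[(166,125),(228,123),(230,165),(168,168)],.012).round(3))
print("depth lid",bydepth(t,[(270,190),(373,169),(240,100)]).round(3), "cam",ray(t,[(0,0)])[0])
m=optics.camera_model("wrist"); print(np.array(m["hand_eye"]).round(3),m["vertical_fov"])
p=cv2.imread("pics/top0.png")
c=cv2.resize(p[110:220,155:415],None,fx=3,fy=3,interpolation=cv2.INTER_CUBIC); cv2.imwrite("pics/crop1.png",c)
```

```text
knobtop [[ 0.475 -0.133  0.106]]
lid corners z.066 [[ 0.552 -0.042  0.066]
 [ 0.569 -0.209  0.066]
 [ 0.402 -0.228  0.066]
 [ 0.386 -0.062  0.066]]
screen [[0.572 0.115 0.012]] [[0.572 0.115 0.011]]
pad [[ 0.6148 -0.2848  0.002 ]
 [ 0.5969 -0.4835  0.002 ]
 [ 0.397  -0.4626  0.002 ]
 [ 0.4159 -0.2643  0.002 ]]
frame [[0.627 0.199 0.012]
 [0.633 0.031 0.012]
 [0.516 0.026 0.012]
 [0.509 0.193 0.012]]
depth lid [[ 0.442 -0.076  0.067]
 [ 0.504 -0.371  0.003]
 [ 0.702 -0.003 -0.002]] cam [0.3548094  0.01396132 0.99934485]
[[-0.001 -0.964 -0.265  0.067]
 [ 1.    -0.001 -0.001  0.   ]
 [ 0.001 -0.265  0.964 -0.143]
 [ 0.     0.     0.     1.   ]] 67.25847874902912
```

View pics/crop1.png

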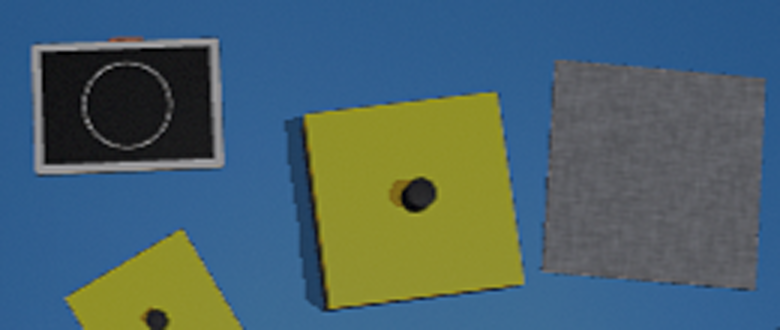

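The crop confirms the large yellow lid on its box (corners give about 168 mm sides, height 67 mm by depth), with the screen ring and grey pad sizes also agreeing. Turn the wrist to the box's yaw first.

```bash
python3 -m crank '[[[0,0,0],[0,0,0.13]],[[0,0,0],[0,0,0.13]],[[0,0,0],[0,0,0]]]' 8.5 40; python3 -c "
from h import *
moves([.478,-.135,.2])"
```

```text
clock: 0.45
tcp_pos: [0.2395, -0.6308, 0.2309]
orientation: [-3.137, -0.16, 0.001]
contact_force: [0.4, -1.3, 1.1]
grip_width: 0.0849
gripper_force: 0.0
tool shift cm [ 28.76 -46.9    3.11] toolaxes
 [[ 0.995  0.102 -0.001]
 [ 0.102 -0.995  0.001]
 [-0.    -0.001 -1.   ]]
```

```bash
python3 -m crank '[[[2.5,-4.1,0],[0,0,0]],[[2.5,-4.1,0],[0,0,0]],[[2.5,-4.1,0],[0,0,0]],[[2.5,-4.1,0],[0,0,0]],[[2.5,-4.1,0],[0,0,0]]]'; python3 -m crank '[[[2.5,-4.1,0],[0,0,0]],[[2.5,-4.1,0],[0,0,0]],[[2.5,-4.1,0],[0,0,0]],[[0,0,0],[0,0,0]],[[0,0,0],[0,0,0]]]'; python3 -c "
from h import *
moves([.478,-.135,.2])
snap('wrist','w1')"
```

```text
clock: 0.95
tcp_pos: [0.3434, -0.4125, 0.2313]
orientation: [3.137, 0.168, 0.0]
contact_force: [1.6, -0.6, 0.1]
grip_width: 0.0848
gripper_force: 0.0
clock: 1.45
tcp_pos: [0.4053, -0.2834, 0.2314]
orientation: [3.137, 0.171, 0.0]
contact_force: [-0.2, -0.2, 0.6]
grip_width: 0.0846
gripper_force: 0.0
tool shift cm [  8.83 -13.96   3.14] toolaxes
 [[ 0.994  0.108  0.   ]
 [ 0.108 -0.994 -0.   ]
 [ 0.     0.    -1.   ]]
```

View pics/w1.png

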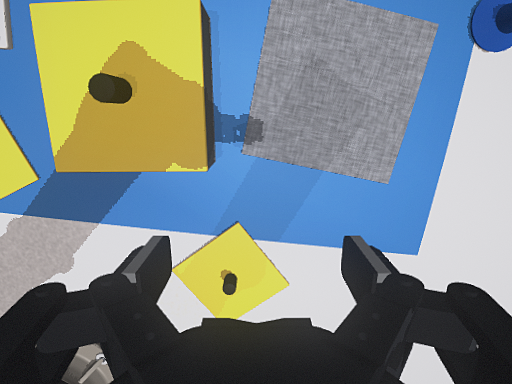

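The wrist view shows the large yellow lid with its knob top at about (103,87), the pad to its right with corners (241,152), (388,184), (438,24), and a small decoy lid below at (230,275).

```bash
python3 -m crank '[[[2.2,-3.5,0],[0,0,0]],[[2.2,-3.5,0],[0,0,0]],[[2.2,-3.5,0],[0,0,0]],[[0,0,0],[0,0,0]],[[0,0,0],[0,0,0]]]'
python3 - <<'E'
from h import *
print(atz('w1',[(103,87)],.106).round(3), atz('w1',[(241,152),(388,184),(438,24)],.002).round(3), atz('w1',[(208,171),(55,171)],.066).round(3))
moves([.478,-.135,.2])
E
```

```text
clock: 2.0
tcp_pos: [0.4595, -0.1741, 0.2311]
orientation: [3.137, 0.162, -0.001]
contact_force: [0.1, -1.0, -0.1]
grip_width: 0.0853
gripper_force: 0.0
[[ 0.48  -0.139  0.106]] [[ 0.421 -0.262  0.002]
 [ 0.4   -0.462  0.002]
 [ 0.598 -0.48   0.002]] [[ 0.405 -0.231  0.066]
 [ 0.387 -0.061  0.066]]
tool shift cm [ 2.24 -3.7   3.11] toolaxes
 [[ 0.995  0.103 -0.   ]
 [ 0.103 -0.995 -0.   ]
 [-0.001  0.    -1.   ]]
```

```bash
python3 -m crank '[[[2.3,-3.5,0],[0,0,0]],[[0,0,4],[0,0,0]],[[0,0,4],[0,0,0]],[[0,0,3],[0,0,0]],[[0,0,0],[0,0,0]]]'; python3 -m crank '[[[0,0,2.5],[0,0,0]],[[0,0,2.2],[0,0,0]],[[0,0,0],[0,0,0]],[[0,0,0],[0,0,0]]]';python3 -m crank '[[[0,0,0],[0,0,0]],[[0,0,0],[0,0,0]],[[0,0,0],[0,0,0]],[[0,0,0],[0,0,0]],[[0,0,0],[0,0,0]]]' 0 60;python3 -m crank '[[[0,0,0],[0,0,0]],[[0,0,0],[0,0,0]],[[0,0,0],[0,0,0]]]'
```

```text
clock: 2.5
tcp_pos: [0.4752, -0.138, 0.1177]
orientation: [-3.137, -0.156, 0.013]
contact_force: [-1.2, 0.2, -0.3]
grip_width: 0.0848
gripper_force: 0.0
clock: 2.9
tcp_pos: [0.4795, -0.1372, 0.0756]
orientation: [3.137, 0.159, 0.001]
contact_force: [-0.9, 0.0, 1.0]
grip_width: 0.0846
gripper_force: 0.0
clock: 3.4
tcp_pos: [0.4794, -0.1359, 0.075]
orientation: [3.137, 0.161, 0.001]
contact_force: [-1.1, -0.2, 5.9]
grip_width: 0.0246
gripper_force: 58.5
clock: 3.7
tcp_pos: [0.4794, -0.1359, 0.075]
orientation: [3.137, 0.162, 0.001]
contact_force: [-1.5, 0.3, 5.4]
grip_width: 0.0243
gripper_force: 58.5
```

Gripped at about 25 mm, which matches the 26 mm knob. Lift and compute the transfer.

```bash
python3 -m crank '[[[0,0,-0.8],[0,0,0]],[[0,0,-1.5],[0,0,0]],[[0,0,-2.5],[0,0,0]],[[0,0,-2.5],[0,0,0]],[[0,0,-1.2],[0,0,0]]]';python3 -m crank '[[[0,0,0],[0,0,0.05]],[[0,0,0],[0,0,0.07]],[[0,0,0],[0,0,0.07]],[[0,0,0],[0,0,0]],[[0,0,0],[0,0,0]]]'; python3 -c "
from h import *
moves([.507,-.373,.16])"
```

```text
clock: 4.2
tcp_pos: [0.4798, -0.136, 0.1615]
orientation: [3.137, 0.161, 0.004]
contact_force: [0.6, 0.0, -1.6]
grip_width: 0.0245
gripper_force: 59.0
clock: 4.7
tcp_pos: [0.4787, -0.1358, 0.159]
orientation: [-3.139, 0.134, 0.001]
contact_force: [0.1, -0.2, -2.8]
grip_width: 0.0242
gripper_force: 59.0
tool shift cm [ 4.84 23.4  -0.1 ] toolaxes
 [[ 0.996 -0.085 -0.001]
 [-0.085 -0.996  0.   ]
 [-0.001 -0.    -1.   ]]
```

```bash
python3 -m crank '[[[0.4,2,0],[0,0,0]],[[0.8,3.9,0],[0,0,0]],[[0.8,3.9,0],[0,0,0]],[[0.8,3.9,0],[0,0,0]],[[0.8,3.9,0],[0,0,0]]]';python3 -m crank '[[[0.8,3.9,0],[0,0,0]],[[0.4,1.9,0],[0,0,0]],[[0,0,0],[0,0,0]],[[0,0,0],[0,0,0]],[[0,0,0],[0,0,0]]]'; python3 -c "
from h import *
moves([.507,-.373,.05])
snap('top','t2');p,d=snap('wrist','w2')
a=cv2.imread('pics/t2.png')[90:290,150:450]
cv2.imwrite('pics/v2.png',cv2.hconcat([cv2.resize(a,(400,267)),cv2.resize(p[:,:,::-1],(356,267))]))"
```

```text
clock: 5.2
tcp_pos: [0.4994, -0.3158, 0.1591]
orientation: [-3.138, 0.134, 0.001]
contact_force: [0.2, 0.2, -1.7]
grip_width: 0.0244
gripper_force: 59.1
clock: 5.7
tcp_pos: [0.5066, -0.3715, 0.159]
orientation: [-3.138, 0.133, 0.001]
contact_force: [-0.1, 0.3, -1.2]
grip_width: 0.0244
gripper_force: 59.1
tool shift cm [ 0.06  0.16 10.9 ] toolaxes
 [[ 0.996 -0.085 -0.   ]
 [-0.085 -0.996  0.001]
 [-0.001 -0.001 -1.   ]]
```

View pics/v2.png

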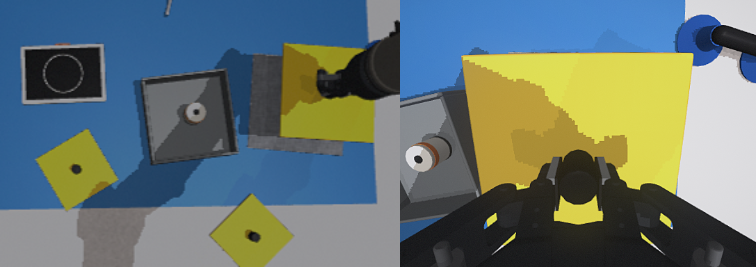

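The lid hangs level over the pad, and the open box shows the probe upright with its top near (196,112) in the left panel. Lower the lid.

```bash
python3 -m crank '[[[0,0.1,3],[0,0,0]],[[0,0,3.5],[0,0,0]],[[0,0,3.5],[0,0,0]],[[0,0,2],[0,0,0]],[[0,0,0],[0,0,0]]]';python3 -m crank '[[[0,0,0.6],[0,0,0]],[[0,0,0.6],[0,0,0]],[[0,0,0.3],[0,0,0]],[[0,0,0],[0,0,0]],[[0,0,0],[0,0,0]]]'
```

```text
clock: 6.3
tcp_pos: [0.5045, -0.3718, 0.0363]
orientation: [-3.135, 0.134, 0.008]
contact_force: [-0.4, 0.4, -1.3]
grip_width: 0.0246
gripper_force: 59.2
clock: 6.8
tcp_pos: [0.5066, -0.3744, 0.0248]
orientation: [3.138, -0.137, 0.001]
contact_force: [0.1, -0.3, -2.0]
grip_width: 0.0249
gripper_force: 59.2
```

```bash
python3 -m crank '[[[0,0,0.15],[0,0,0]],[[0,0,0.1],[0,0,0]],[[0,0,0],[0,0,0]],[[0,0,0],[0,0,0]]]';python3 -m crank '[[[0,0,0.1],[0,0,0]],[[0,0,0],[0,0,0]],[[0,0,0],[0,0,0]]]'
```

```text
clock: 7.2
tcp_pos: [0.5064, -0.3742, 0.0218]
orientation: [-3.139, 0.137, -0.0]
contact_force: [0.6, -0.4, -2.6]
grip_width: 0.0243
gripper_force: 59.2
clock: 7.5
tcp_pos: [0.5065, -0.3743, 0.0211]
orientation: [3.138, -0.137, 0.001]
contact_force: [-2.1, 0.1, 2.4]
grip_width: 0.0245
gripper_force: 59.8
```

Contact is felt. Release, wait, rise.

```bash
python3 -m crank '[[[0,0,0],[0,0,0]],[[0,0,0],[0,0,0]],[[0,0,0],[0,0,0]],[[0,0,0],[0,0,0]],[[0,0,0],[0,0,0]]]' 8.5; python3 -m crank '[[[0,0,-2],[0,0,0]],[[0,0,-4.5],[0,0,0]],[[0,0,-4.5],[0,0,0]],[[0,0,-4.5],[0,0,0]],[[0,0,-2.5],[0,0,0]]]';python3 -m crank '[[[0,-2,0],[0,0,-0.08]],[[0,-3,0],[0,0,-0.12]],[[0,-3,0],[0,0,0]],[[0,0,0],[0,0,0]],[[0,0,0],[0,0,0]]]'; python3 -c "
from h import *
snap('top','t3');p,d=snap('wrist','w3')
a=cv2.imread('pics/t3.png')[100:230,220:430]
cv2.imwrite('pics/v3.png',cv2.vconcat([cv2.resize(a,(512,317)),cv2.resize(p[:,:,::-1][:280],(512,280))]))"
```

```text
clock: 8.0
tcp_pos: [0.5064, -0.3742, 0.0208]
orientation: [3.139, -0.137, 0.0]
contact_force: [0.0, -0.2, 1.0]
grip_width: 0.0848
gripper_force: 0.0
clock: 8.5
tcp_pos: [0.5077, -0.375, 0.2051]
orientation: [3.136, -0.137, 0.007]
contact_force: [0.0, 0.2, -0.1]
grip_width: 0.0848
gripper_force: 0.0
clock: 9.0
tcp_pos: [0.505, -0.2941, 0.201]
orientation: [3.136, 0.179, 0.0]
contact_force: [-0.8, -1.1, -0.1]
grip_width: 0.0846
gripper_force: 0.0
```

View pics/v3.png

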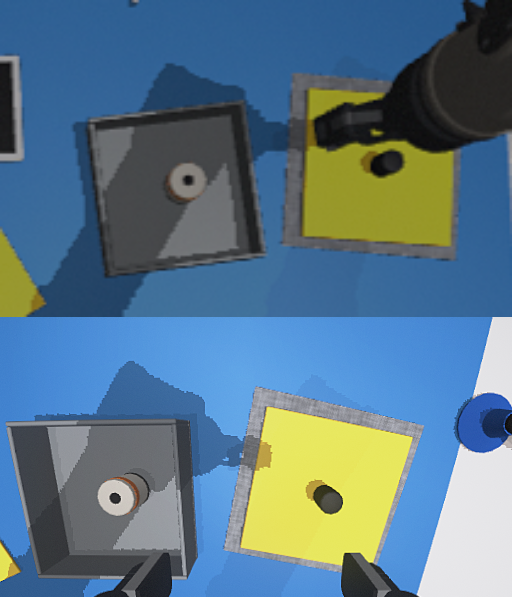

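The lid lies square on the pad. The probe top is at about (187,180) in the upper panel, i.e. (296.7,173.8) in the top image, and at (115,181) in the wrist image.

Run:
```python
from h import *
print(atz('t3',[(296.7,173.8)],.053).round(4), atz('w3',[(115,181)],.053).round(4), bydepth('w3',[(100,175),(120,194)]).round(3))
a=atz('w3',[(115,181)],.053)[0]; b=atz('t3',[(296.7,173.8)],.053)[0]
moves([(a[0]+b[0])/2,(a[1]+b[1])/2,.2])
```

```text
[[ 0.4853 -0.1484  0.053 ]] [[ 0.487  -0.1493  0.053 ]] [[ 0.492 -0.134  0.054]
 [ 0.474 -0.155  0.054]]
tool shift cm [ -0.22 -14.8    0.08] toolaxes
 [[ 0.994  0.111  0.   ]
 [ 0.111 -0.994 -0.001]
 [-0.     0.001 -1.   ]]
```

```bash
python3 -m crank '[[[-0.1,-3,0],[0,0,0]],[[-0.1,-4.5,0],[0,0,0]],[[0,-4.5,0],[0,0,0]],[[0,-2.8,0],[0,0,0]],[[0,0,0],[0,0,0]]]' 7.2 40; python3 -m crank '[[[0,0,3],[0,0,0]],[[0,0,4],[0,0,0]],[[0,0,3],[0,0,0]],[[0,0,0],[0,0,0]],[[0,0,0],[0,0,0]]]'; python3 -c "
from h import *
moves([.486,-.149,.012])"
```

```text
clock: 9.6
tcp_pos: [0.4864, -0.1441, 0.2009]
orientation: [-3.135, -0.185, -0.0]
contact_force: [0.3, -0.5, 0.8]
grip_width: 0.0719
gripper_force: 0.0
clock: 10.1
tcp_pos: [0.4865, -0.1489, 0.101]
orientation: [3.137, 0.174, -0.001]
contact_force: [0.1, -0.4, -0.1]
grip_width: 0.0721
gripper_force: 0.0
tool shift cm [-0.04  0.    8.9 ] toolaxes
 [[ 0.994  0.111 -0.001]
 [ 0.111 -0.994 -0.   ]
 [-0.001  0.    -1.   ]]
```

```bash
python3 -m crank '[[[0,0,2],[0,0,0]],[[0,0,2],[0,0,0]],[[0,0,2],[0,0,0]],[[0,0,1.6],[0,0,0]],[[0,0,1],[0,0,0]]]'; python3 -m crank '[[[0,0,0],[0,0,0]],[[0,0,0],[0,0,0]]]';python3 -m crank '[[[0,0,0],[0,0,0]],[[0,0,0],[0,0,0]],[[0,0,0],[0,0,0]],[[0,0,0],[0,0,0]],[[0,0,0],[0,0,0]]]' 0 40;python3 -m crank '[[[0,0,0],[0,0,0]],[[0,0,0],[0,0,0]]]'
```

```text
clock: 10.6
tcp_pos: [0.4877, -0.1486, 0.0156]
orientation: [3.136, 0.175, 0.004]
contact_force: [1.2, 0.5, -0.4]
grip_width: 0.0715
gripper_force: 0.0
clock: 10.8
tcp_pos: [0.4873, -0.1481, 0.0159]
orientation: [3.136, 0.176, 0.003]
contact_force: [1.2, 0.3, 1.4]
grip_width: 0.0721
gripper_force: 0.0
clock: 11.3
tcp_pos: [0.4869, -0.1478, 0.0158]
orientation: [3.136, 0.177, 0.002]
contact_force: [-0.8, -0.2, 5.4]
grip_width: 0.0393
gripper_force: 39.7
clock: 11.5
tcp_pos: [0.4869, -0.1478, 0.0158]
orientation: [3.136, 0.177, 0.002]
contact_force: [-2.1, 0.1, 5.3]
grip_width: 0.0395
gripper_force: 39.7
```

Gripped at 39 mm, matching the 40 mm probe. Lift and transfer.

```bash
python3 -m crank '[[[0,0,-1],[0,0,0]],[[0,0,-2.5],[0,0,0]],[[0,0,-3.5],[0,0,0]],[[0,0,-3],[0,0,0]],[[0,0,0],[0,0,0]]]'; python3 -m crank '[[[0,0,0],[0,0,0]],[[0,0,0],[0,0,0]]]'; python3 -c "
from h import *
moves([.572,.113,.12])"
```

```text
clock: 12.0
tcp_pos: [0.4891, -0.1482, 0.1193]
orientation: [3.134, 0.177, 0.012]
contact_force: [1.2, -0.4, -0.3]
grip_width: 0.0392
gripper_force: 40.5
clock: 12.2
tcp_pos: [0.4853, -0.1475, 0.114]
orientation: [-3.136, -0.177, 0.003]
contact_force: [0.5, -0.1, -1.9]
grip_width: 0.0393
gripper_force: 40.5
tool shift cm [ 11.54 -24.91  -0.6 ] toolaxes
 [[ 0.994  0.113 -0.002]
 [ 0.113 -0.994  0.   ]
 [-0.002 -0.001 -1.   ]]
```

```bash
python3 -m crank '[[[1,-2.1,0],[0,0,0]],[[1.9,-4.1,0],[0,0,0]],[[1.9,-4.1,0],[0,0,0]],[[1.9,-4.1,0],[0,0,0]],[[1.9,-4.1,0],[0,0,0]]]'; python3 -m crank '[[[1.9,-4.1,0],[0,0,0]],[[1,-2.2,0],[0,0,0]],[[0,0,0],[0,0,0]],[[0,0,0],[0,0,0]],[[0,0,0],[0,0,0]]]'; python3 -c "
from h import *
moves([.572,.113,.023])
p,d=snap('wrist','w4'); q,_=snap('scene','s4')
cv2.imwrite('pics/v4.png',cv2.hconcat([cv2.resize(q[:,:,::-1][150:342,180:436],(400,300)),cv2.resize(p[:,:,::-1],(400,300))]))"
```

```text
clock: 12.7
tcp_pos: [0.5502, 0.0474, 0.1133]
orientation: [3.136, 0.177, -0.005]
contact_force: [1.7, -1.2, -1.9]
grip_width: 0.0392
gripper_force: 40.6
clock: 13.2
tcp_pos: [0.5718, 0.1099, 0.1137]
orientation: [3.135, 0.174, -0.004]
contact_force: [-0.2, 0.1, -1.4]
grip_width: 0.0391
gripper_force: 40.6
tool shift cm [ 0.08 -0.32  9.07] toolaxes
 [[ 0.994  0.111 -0.002]
 [ 0.111 -0.994 -0.002]
 [-0.002  0.001 -1.   ]]
```

View pics/v4.png

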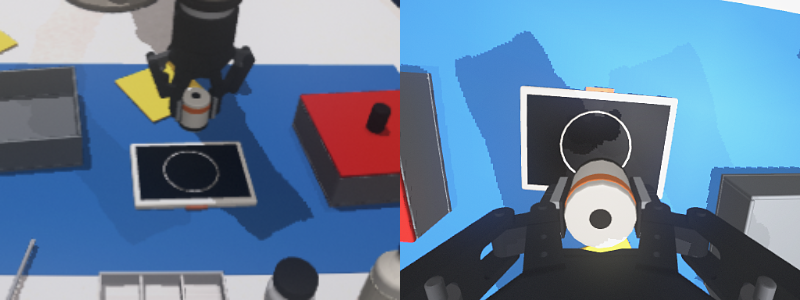

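The probe is held upright in the fingers, above the ring (centre (595,145) in the right panel, i.e. (250,186) in the wrist image).

```bash
python3 -c "
from h import *
print(atz('w4',[(250,186)],.012))"; python3 -m crank '[[[0.1,-0.3,2],[0,0,0]],[[0,0,3],[0,0,0]],[[0,0,2],[0,0,0]],[[0,0,0.8],[0,0,0]],[[0,0,0],[0,0,0]]]';  python3 -m crank '[[[0,0,0.4],[0,0,0]],[[0,0,0.3],[0,0,0]],[[0,0,0],[0,0,0]],[[0,0,0],[0,0,0]]]'
```

```text
[[0.57581165 0.11528406 0.012     ]]
clock: 13.8
tcp_pos: [0.5726, 0.1138, 0.0359]
orientation: [3.136, 0.175, -0.003]
contact_force: [0.1, -0.2, -0.7]
grip_width: 0.0392
gripper_force: 40.6
clock: 14.2
tcp_pos: [0.5736, 0.1149, 0.0303]
orientation: [-3.137, -0.177, -0.001]
contact_force: [-0.3, -0.4, -0.9]
grip_width: 0.039
gripper_force: 40.6
```

```bash
python3 -m crank '[[[0,0,0.3],[0,0,0]],[[0,0,0.2],[0,0,0]],[[0,0,0.1],[0,0,0]],[[0,0,0],[0,0,0]],[[0,0,0],[0,0,0]]]';  python3 -m crank '[[[0,0,0.1],[0,0,0]],[[0,0,0],[0,0,0]],[[0,0,0],[0,0,0]]]'
```

```text
clock: 14.7
tcp_pos: [0.5733, 0.1149, 0.0237]
orientation: [3.137, 0.177, -0.0]
contact_force: [0.4, 0.2, -1.5]
grip_width: 0.0393
gripper_force: 40.6
clock: 15.0
tcp_pos: [0.5733, 0.1148, 0.0228]
orientation: [3.137, 0.177, 0.0]
contact_force: [0.3, 0.4, -1.0]
grip_width: 0.0391
gripper_force: 40.6
```

```bash
python3 -m crank '[[[0,0,0.1],[0,0,0]],[[0,0,0],[0,0,0]],[[0,0,0],[0,0,0]]]';  python3 -m crank '[[[0,0,0.1],[0,0,0]],[[0,0,0],[0,0,0]],[[0,0,0],[0,0,0]]]'
```

```text
clock: 15.3
tcp_pos: [0.5734, 0.1148, 0.0226]
orientation: [3.136, 0.177, 0.0]
contact_force: [-3.1, -1.2, 7.0]
grip_width: 0.0392
gripper_force: 41.4
clock: 15.6
tcp_pos: [0.5734, 0.1148, 0.0225]
orientation: [3.136, 0.177, 0.001]
contact_force: [-5.6, -1.7, 15.5]
grip_width: 0.0391
gripper_force: 42.3
```

Contact. Ease off 1 mm, release, rise.

```bash
python3 -m crank '[[[0,0,-0.1],[0,0,0]],[[0,0,0],[0,0,0]]]'; python3 -m crank '[[[0,0,0],[0,0,0]],[[0,0,0],[0,0,0]],[[0,0,0],[0,0,0]],[[0,0,0],[0,0,0]],[[0,0,0],[0,0,0]]]' 8.4; python3 -m crank '[[[0,0,-1],[0,0,0]],[[0,0,-3],[0,0,0]],[[0,0,-4],[0,0,0]],[[0,0,-4],[0,0,0]],[[0,0,-3],[0,0,0]]]'; python3 -m crank '[[[-3,0,0],[0,0,0]],[[-3,0,0],[0,0,0]],[[0,0,0],[0,0,0]],[[0,0,0],[0,0,0]]]';python3 -c "
from h import *
p,d=snap('wrist','w5'); q,_=snap('scene','s5'); snap('top','t5')
cv2.imwrite('pics/v5.png',cv2.hconcat([cv2.resize(q[:,:,::-1][150:342,40:380],(480,300)),cv2.resize(p[:,:,::-1][:300],(320,300))]))"
```

```text
clock: 15.8
tcp_pos: [0.5735, 0.1149, 0.0226]
orientation: [3.136, 0.177, 0.001]
contact_force: [-2.1, -0.6, 8.0]
grip_width: 0.0391
gripper_force: 41.1
clock: 16.3
tcp_pos: [0.5733, 0.1148, 0.0217]
orientation: [3.137, 0.177, -0.0]
contact_force: [-0.6, -0.1, 0.8]
grip_width: 0.0836
gripper_force: 0.0
clock: 16.8
tcp_pos: [0.574, 0.1152, 0.1752]
orientation: [-3.136, -0.177, -0.005]
contact_force: [0.3, 0.1, 0.1]
grip_width: 0.0837
gripper_force: 0.0
clock: 17.2
tcp_pos: [0.5138, 0.1081, 0.1727]
orientation: [3.137, 0.177, 0.002]
contact_force: [0.8, 0.4, 0.1]
grip_width: 0.084
gripper_force: 0.0
```

View pics/v5.png

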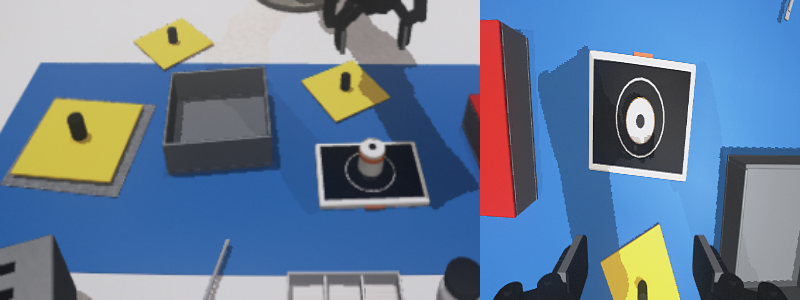

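The probe stands upright, centred in the ring at (370,170). The lid lies flat on the pad at (78,140), and the gripper is clear of everything.

```bash
python3 -c "
from bench import r
print(r.hand_in())"
```

```text
the job is handed in; nothing more can be done
None
```

I handed the job in at about 17 s on the robot's clock: the yellow lid lies flat on the grey pad, and the probe stands upright inside the screen's ring; the hand-in returned no verdict.

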